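Open the incubator vent fully and start its fan

ROBOT

A 6-joint arm with a two-finger parallel gripper is mounted at the origin on the work surface. World frame = base frame: x ahead of the robot, y to its left, z up, the work surface at z = 0. Lengths are in m, angles in rad, forces in N, time in s.
With the tool pointing down it reaches from about 0.3 to 0.85 m from the base axis. Payload 4.2 kg.
Tool frame: the origin (TCP) lies midway between the tips of the shut fingers; the grasp point (between the pads) lies 19 mm behind it; z points along the fingers, x is the direction in which the jaws open and shut, and the axes are right-handed (so a half turn about z gives the same grasp; the last joint's range is limited). The gripper opens to 91 mm and grips with 3 to 60 N. Pads are 32 mm wide; open, the fingers measure 118 mm over their backs; the gripper's body (76 mm by 178 mm) begins 60 mm behind the grasp point.
Start: joints at [-1.188, 0.32, 1.565, -0, 1.257, -0.02], TCP at [0.225, -0.529, 0.214] pointing down, gripper open.
Joint ranges: [-3.11, 3.11], [-0.84, 2.01], [0.21, 2.61], [-1.34, 4.49], [0.05, 2.63], [-2.56, 2.56]. Speed limits (rad/s): [2.57, 2.57, 3.14, 3.14, 3.14, 3.14].

INTERFACE

Orientations are given as a unit quaternion [x, y, z, w].
In Python, from plant import * gives the robot as it stands.
- The arm moves only by the tool apply_moves, never from a script. Its arguments are lists of equal length, an entry for each row: "delta_pos": the shift along the tool's x, y, z in m, a list of three; "angular": the turn, a rotation vector about the tool's x, y, z in rad, a list of three; "jaw": the finger opening in m, from 0 to 0.0912. In form: {"delta_pos": [[x, y, z], ...], "angular": [[ax, ay, az], ...], "jaw": [jaw, ...]}. A call has 1 to 12 rows; each row shifts and turns the pose as measured when the row begins, along the tool's axes as they then stand; what a row does not reach is not made up. A row lasts 1/8 s, in which the tool goes at most 62.5 mm and 10.7 degrees, less where a joint would pass 70% of its speed; a pose out of reach is approached as far as the arm can. A call is refused whole if a number of a shift passes 0.0625 or a number of a turn 0.188, either way. A call with a gripper value outside its range is refused whole. The fingers move at their own pace and stop on an object; the grip force is fixed at half the most. Time passes only in rows, so rows that do not move let the fingers close. It gives the time, the measured TCP pose, the force and the opening at its end, in the units of the state.
- sense(): the state, without advancing time (a new reading comes with each control period).
- camera(name): name is "scene" or "top" or "wrist"; returns (picture, depth): 420x560x3 uint8, blue, green, red; 420x560 float32, m along the optical axis (not along the pixel's ray), 0 where there is no reading.
- camera_params(name): a dict with "fovy" (degrees; the focal length in pixels is half the picture's height over the tangent of half this angle, whatever the lens; pixels are square), "cx", "cy" (the principal point, pixels), "world_to_cam" (4x4, takes a point from world to camera coordinates); the wrist camera has in their place "hand_eye" (4x4, takes a point from camera to tool coordinates, whose origin is the TCP and whose axes are the tool frame's). Camera axes: x right, y down, z forward; pixel columns grow to the right and rows downward; lengths in m; the calibration is good to about 2 mm. A picture is of the moment at which its call begins: read the wrist's pose just before it. camera_params takes no time and is no camera call.
- sign_off(): hands the job in, once; it reports no verdict.
The state is a dict: "clock": time; "joint_pos": joint angles; "qvel": joint speeds; "effort": joint torques, N m; "position": TCP position; "ee_rot": TCP orientation; "force": force on the tool from outside, world axes, zero at the start; "wrist_torque": the same for the moment, N m; "gripper_width": finger opening in m.
Only numpy, scipy, OpenCV 4.12 (cv2) and the standard library are available. Lean on these libraries where they do the work, as an engineer would, in place of code of your own. Each camera call takes 0.05 s, during which the arm holds its last target.

TASK

Flush the small incubator. Keeping the gripper's fingers shut and gripping nothing, push the vent lever on its lid from the shut end, past the half-open click in the middle, fully home to the far end of its slot; then press the larger of the two round buttons on the lid (the fan) right down and let it come up again. Leave the small button, and the loose things standing on and beside the incubator, where they are and do not lift them.

Things in the scene. Friction and masses are not known exactly. Their poses are not given: they have to be found in the camera images.
- incubator: Low benchtop incubator, a white box with a teal windowed front, 280 deep (its x) x 380 wide (its y) x 150 mm tall, fixed. Origin at the centre of its underside on the bench; its front faces its -x, z up. The gate of the vent lever stands on the flat lid in the half to its +y, the two buttons in the half to its -y.
- vent_gate: Grey slotted gate of the vent lever, 60 (its x) x 130 (its y) x 30 mm tall, fixed on the lid, up to 10 degrees askew. Origin at the centre of its underside, on the lid (150 mm above the bench). The lever swings along its y: shut end at -y, fully open end at +y; the turning axis runs along x, 12 mm above the origin.
- vent_lever (a joint): Angle of the vent lever in rad: 0 = shut (leaning 0.40 rad from upright to the gate's -y), 0.40 = upright, the half-open detent where it clicks and stays, 0.80 = fully open, a hard stop (leaning 0.40 rad to the gate's +y). Pushed at the grip it takes up to 8 N to leave the shut end and about 5 N to leave the middle detent; past each hump it jumps to the next click by itself. It stays where left.
- lever_grip (a point): Centre of the lever's black T-grip: a bar 20 mm in diameter, 46 mm long, lying along the gate's x on a 10 mm steel stem, 85 mm from the turning axis. Its height above the lid is 90 mm at either end, 97 mm upright. z points up along the stem, y square to it, the way the lever opens.
- fan_button (a joint): Travel in m of the fan button, the larger one: 0 = up, 0.006 = right down. Spring return; it starts to move at 1.5 N and is right down at 5 N.
- fan_button_top (a point): Centre of the top face of the fan button while it moves: black cap 36 mm in diameter in a grey collar 52 mm in diameter and 12 mm tall; the cap's top is 22 mm above the lid when up, 16 mm when down. It may be the nearer or the farther of the two buttons.
- lamp_button (a joint): Travel in m of the lamp button, the smaller one: 0 = up, 0.006 = right down. To be left alone.
- lamp_button_top (a point): Centre of the top face of the lamp button: black cap 18 mm in diameter in a grey collar 34 mm in diameter; 22 mm above the lid. To be left alone.
- logger_mid (a point): Middle (half-way up) of a loose white temperature logger, 22 x 62 x 70 mm tall, standing on the back of the lid. To be left alone.
- vial_mid (a point): Middle (half-way up) of a loose small closed jar, 28 mm in diameter, 50 mm tall, standing on the back of the lid. To be left alone.
- carton_mid (a point): Middle (half-way up) of a loose white open carton of test cards, 130 x 100 x 75 mm tall, standing on the bench to the incubator's +y side. To be left alone.
- timer_mid (a point): Middle (half-way up) of a loose white bench timer, 30 x 60 x 75 mm tall, standing on the bench to the incubator's -y side. To be left alone.

How it is judged:
By the outcome, as a careful person would: the job done as asked, in the order asked, and still so for the second after the job is handed in, with the robot touching nothing.
It also fails if it takes over 40 s, if anything falls off the work surface, if the arm or the gripper's body presses on something with over 40 N, if the wrist force passes 120 N, or if a joint passes its speed limit or range.

## Working session

There is one attempt and no reset: what is moved stays moved. The work goes in short steps, Python scripts to look and compute and a tool call to move; the robot and the scene stay as the last step left them, time stands still between calls to the robot, and variables do not carry over. Pictures are saved under pics/ and viewed, and the job is handed in when it is done.

Besides the shell and the picture viewer there is one more tool, called after "Request:" as name(argument=value, ...), one argument or row to a line, values as JSON. apply_moves: Moves the arm, as the interface text tells. Its arguments: {"type":"object","properties":{"delta_pos":{"type":"array"},"angular":{"type":"array"},"jaw":{"type":"array"}},"required":["delta_pos","angular","jaw"]}

```bash
mkdir -p pics; ls
python3 - <<'E'
from plant import *
import cv2,numpy as np
print(sense())
for n in ("scene","top","wrist"):
    p,d=camera(n); cv2.imwrite(f"pics/{n}0.png",p); np.save(f"pics/{n}0.npy",d); print(n,camera_params(n))
E
```

```text
pics
{'clock': 0.0, 'joint_pos': array([-1.18801332e+00,  3.20287810e-01,  1.56568266e+00, -3.35614654e-06,
        1.25737725e+00, -2.00018438e-02]), 'qvel': array([-0.00022536, -0.00104211, -0.00095111, -0.00031743, -0.00095164,
        0.00018624]), 'effort': array([ 5.05025000e-04, -4.12458837e+01, -2.31973225e+01,  7.25919474e-02,
        4.55339835e-02, -1.12858261e-04]), 'position': array([ 0.22520009, -0.52851753,  0.21312121]), 'ee_rot': array([ 8.34260670e-01, -5.51369535e-01, -7.23174855e-04, -4.97077978e-04]), 'force': array([ 0.14767796, -0.07790272, -0.30719563]), 'wrist_torque': array([-0.03624335,  0.02783597, -0.03419548]), 'gripper_width': 0.09126715369293613}
scene {'fovy': 44.21048183166998, 'cx': 271.5206604780798, 'cy': 215.6290244665276, 'world_to_cam': array([[ 0.30221537,  0.95320471, -0.00816341, -0.20347901],
       [ 0.76030813, -0.24620501, -0.60109454, -0.29868999],
       [-0.57497602,  0.17545331, -0.79913623,  1.52095977],
       [ 0.        ,  0.        ,  0.        ,  1.        ]])}
top {'fovy': 55.814665578929464, 'cx': 278.83686206923596, 'cy': 207.20103654990672, 'world_to_cam': array([[-0.00773689, -0.99948313, -0.03120282,  0.0806531 ],
       [-0.99677458,  0.010201  , -0.07960142,  0.55486047],
       [ 0.07987857,  0.03048631, -0.9963383 ,  0.94584498],
       [ 0.        ,  0.        ,  0.        ,  1.        ]])}
wrist {'fovy': 58.661399943367826, 'cx': 283.11982414562533, 'cy': 209.55735008261752, 'hand_eye': array([[ 9.99999751e-01, -4.13029477e-04, -5.71379250e-04,
         2.96561327e-04],
       [ 5.40060181e-04,  9.69722404e-01,  2.44209270e-01,
        -6.79580450e-02],
       [ 4.53213633e-04, -2.44209518e-01,  9.69722386e-01,
        -1.70983983e-01],
       [ 0.00000000e+00,  0.00000000e+00,  0.00000000e+00,
         1.00000000e+00]])}
```

View pics/scene0.png

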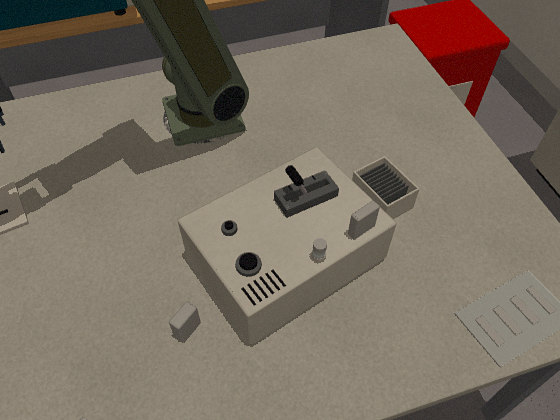

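View pics/top0.png

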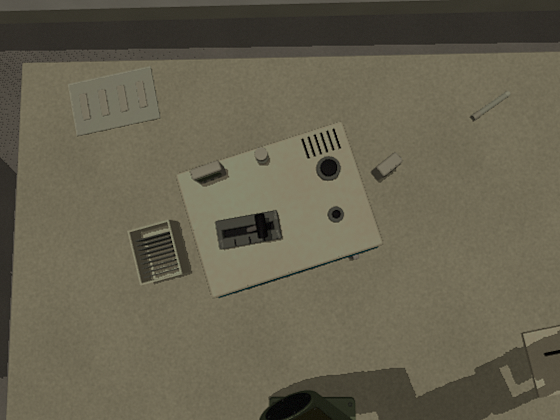

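The scene view shows the large (fan) button farther from the robot, and the lever leaning toward the buttons. In the top view the fan is at about (328,168), the lamp at (336,214), and the gate spans (216-282, 210-249).

Run:
```python
import cv2,numpy as np
p=cv2.imread("pics/top0.png")
c=p[110:310,170:400]; cv2.imwrite("pics/topc.png",cv2.resize(np.clip(c*1.6,0,255).astype('uint8'),None,fx=3.4,fy=3,interpolation=cv2.INTER_CUBIC) if 0 else cv2.resize(np.clip(c*1.6,0,255).astype('uint8'),(690,600),interpolation=cv2.INTER_CUBIC))
p=cv2.imread("pics/scene0.png")
c=p[140:340,170:400]; cv2.imwrite("pics/scenec.png",cv2.resize(np.clip(c*1.6,0,255).astype('uint8'),(690,600),interpolation=cv2.INTER_CUBIC))
```

```text
(no output)
```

View pics/topc.png

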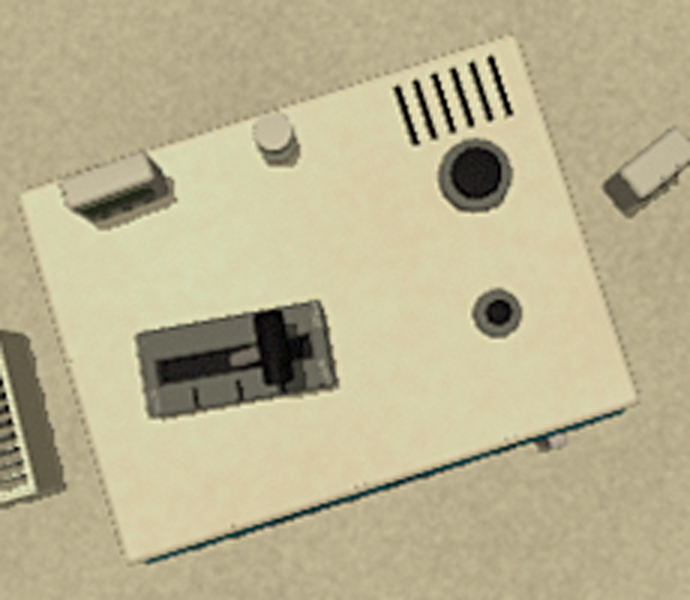

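View pics/scenec.png

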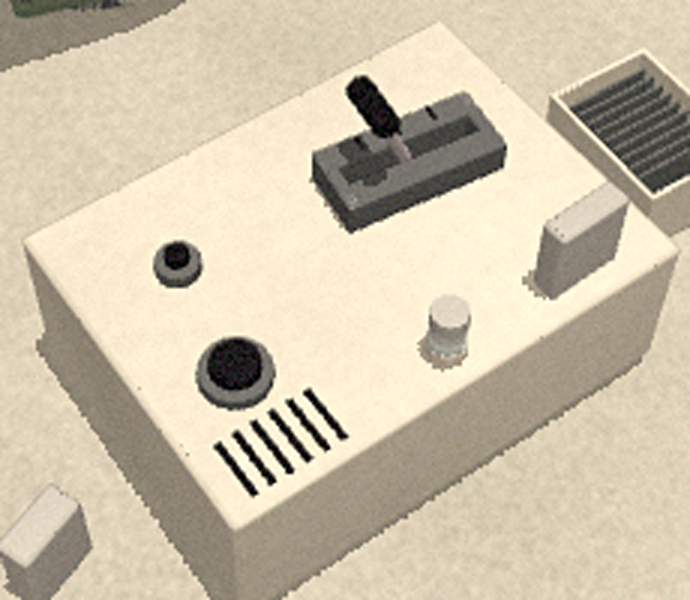

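```bash
cat > h.py <<'E'
from plant import *
import numpy as np,cv2
def ray(n,u,v):
    P=camera_params(n); f=210/np.tan(np.radians(P["fovy"]/2)); T=P["world_to_cam"]; R=T[:3,:3]
    return -R.T@T[:3,3], R.T@np.array([(u-P["cx"])/f,(v-P["cy"])/f,1])
def onz(n,u,v,z):
    o,d=ray(n,u,v); return o+d*(z-o[2])/d[2]
E
python3 - <<'E'
from h import *
np.set_printoptions(precision=4,suppress=True)
t=lambda u,v,z:onz("top",170+u/3,110+v/3,z)
s=lambda u,v,z:onz("scene",170+u/3,140+v/3,z)
print("fan",t(475,173,.172),s(236,363,.172))
print("lamp",t(498,312,.172),s(177,254,.172))
print("grip",t(273,347,.24),s(373,106,.24))
for q in [(135,333),(322,300),(338,388),(152,418)]: print("gateT",t(*q,.18))
for q in [(313,155),(468,93),(506,150),(350,209)]: print("gateS",s(*q,.18))
L=[t(*q,.15) for q in [(22,195),(515,37),(635,403),(133,560)]]
for l in L: print("lid",l)
for q in [(25,243),(440,22),(678,252),(237,528)]: print("lidS",s(*q,.15))
print("logger",t(120,170,.22),s(587,210,.22)); print("vial",t(273,130,.2),s(449,310,.2))
dt=np.load("pics/top0.npy")
for u,v in [(475,173),(273,330),(400,250)]:
    x,y=170+u//3,110+v//3; o,d=ray("top",x,y); print(o+d*np.median(dt[y-1:y+2,x-1:x+2]))
E
```

```text
fan [ 0.625  -0.0324  0.172 ] [ 0.6349 -0.0333  0.172 ]
lamp [ 0.5284 -0.0464  0.172 ] [ 0.5379 -0.0476  0.172 ]
grip [0.5035 0.1031 0.24  ] [0.5079 0.1033 0.24  ]
gateT [0.5159 0.2022 0.18  ]
gateT [0.5373 0.074  0.18  ]
gateT [0.4774 0.0636 0.18  ]
gateT [0.458  0.1903 0.18  ]
gateS [0.4891 0.0663 0.18  ]
gateS [0.468  0.1929 0.18  ]
gateS [0.5273 0.1989 0.18  ]
gateS [0.5434 0.0759 0.18  ]
lid [0.6173 0.2901 0.15  ]
lid [ 0.7271 -0.0648  0.15  ]
lid [ 0.4653 -0.1428  0.15  ]
lid [0.3586 0.2086 0.15  ]
lidS [ 0.4794 -0.1452  0.15  ]
lidS [0.3665 0.211  0.15  ]
lidS [0.6288 0.2908 0.15  ]
lidS [ 0.7376 -0.0632  0.15  ]
logger [0.6214 0.2049 0.22  ] [0.6215 0.2142 0.22  ]
vial [0.651  0.1055 0.2   ] [0.6557 0.1052 0.2   ]
[ 0.6264 -0.0317  0.1719]
[0.5137 0.1022 0.2512]
[0.5751 0.0202 0.1503]
```

```bash
cat >> h.py <<'E'
from scipy.spatial.transform import Rotation as Ro
def st():
    s=sense(); R=Ro.from_quat(s["ee_rot"]).as_matrix(); return s,np.array(s["position"]),R
def yaw(R): return np.degrees(np.arctan2(R[1,0],R[0,0]))
E
python3 - <<'E'
from h import *
np.set_printoptions(precision=4,suppress=True)
s,p,R=st(); print(p,yaw(R))
tgt=np.array([.50,.02,.38])
# 3 rows up, then 10 rows horizontally; rotation over first 7
rot=-1.326/8
for i in range(12):
    d=np.array([0,0,.0555]) if i<3 else np.r_[(tgt-p)[:2]/9,0]
    print(i,R.T@d,np.linalg.norm(d)); 
    if i<8: R=R@Ro.from_rotvec([0,0,rot]).as_matrix()
print(yaw(R),rot)
E
```

```text
[ 0.2253 -0.5287  0.2133] -66.92201781100238
0 [-0.0001 -0.     -0.0555] 0.0555
1 [-0.0001 -0.     -0.0555] 0.0555
2 [-0.0001 -0.     -0.0555] 0.0555
3 [-0.014  -0.0667  0.0001] 0.06817779189545015
4 [-0.0028 -0.0681  0.0001] 0.06817779189545015
5 [ 0.0085 -0.0676  0.0001] 0.06817779189545015
6 [ 0.0195 -0.0653  0.0001] 0.06817779189545015
7 [ 0.0301 -0.0612  0.0001] 0.06817779189545015
8 [ 0.0397 -0.0554  0.0001] 0.06817779189545015
9 [ 0.0397 -0.0554  0.0001] 0.06817779189545015
10 [ 0.0397 -0.0554  0.0001] 0.06817779189545015
11 [ 0.0397 -0.0554  0.0001] 0.06817779189545015
9.05219555579184 -0.16575
```

Request:
apply_moves(
  delta_pos=[
    [0,0,-0.055],
    [0,0,-0.055],
    [0,0,-0.055],
    [-0.01,-0.05,0],
    [-0.002,-0.05,0],
    [0.006,-0.05,0],
    [0.015,-0.048,0],
    [0.023,-0.045,0],
    [0.03,-0.042,0],
    [0.03,-0.042,0],
    [0.03,-0.042,0],
    [0.03,-0.042,0],
  ],
  angular=[
    [0,0,-0.165],
    [0,0,-0.165],
    [0,0,-0.165],
    [0,0,-0.165],
    [0,0,-0.165],
    [0,0,-0.165],
    [0,0,-0.165],
    [0,0,-0.165],
    [0,0,0],
    [0,0,0],
    [0,0,0],
    [0,0,0],
  ],
  jaw=[0,0,0,0,0,0,0,0,0,0,0,0],
)

```text
clock: 1.65
position: [0.424, -0.1035, 0.3816]
ee_rot: [0.996, 0.094, -0.0, -0.004]
force: [0.5, 0.3, 0.2]
gripper_width: 0.0004
```

Run:
```python
from h import *
np.set_printoptions(precision=4,suppress=True)
s,p,R=st(); print(s["clock"],p,yaw(R),R[:,2],s["force"],s["gripper_width"],s["joint_pos"])
tgt=np.array([.50,.02,.38]); print(R.T@(tgt-p))
```

```text
1.65 [ 0.424  -0.1035  0.3816] 10.840395953181856 [-0.0012  0.0074 -1.    ] [0.5497 0.2941 0.2272] 0.00038907200061222524 [-0.2709  0.0335  1.5117  0.0068  1.5996 -0.4599]
[ 0.0978 -0.1069  0.0024]
```

Request:
apply_moves(
  delta_pos=[
    [0.04,-0.04,0],
    [0.04,-0.04,0],
    [0.015,-0.025,0],
    [0,0,0],
  ],
  angular=[
    [0,0,0],
    [0,0,0],
    [0,0,0],
    [0,0,0],
  ],
  jaw=[0,0,0,0],
)

```text
clock: 2.15
position: [0.4997, 0.0248, 0.3809]
ee_rot: [0.995, 0.097, -0.001, -0.004]
force: [1.4, 0.5, 0.1]
gripper_width: 0.0003
```

Run:
```python
from h import *
np.set_printoptions(precision=5,suppress=True)
s,p,R=st(); print(s["clock"],p,yaw(R),R[:,2],s["qvel"])
im,d=camera("wrist"); np.savez("pics/w1.npz",p=p,R=R,d=d); cv2.imwrite("pics/w1.png",np.clip(im*1.5,0,255).astype('uint8'))
```

```text
2.15 [0.49965 0.02483 0.3809 ] 11.1562687075939 [-0.00339  0.00685 -0.99997] [-0.00839  0.00024  0.00582 -0.02134  0.00474  0.00103]
```

View pics/w1.png

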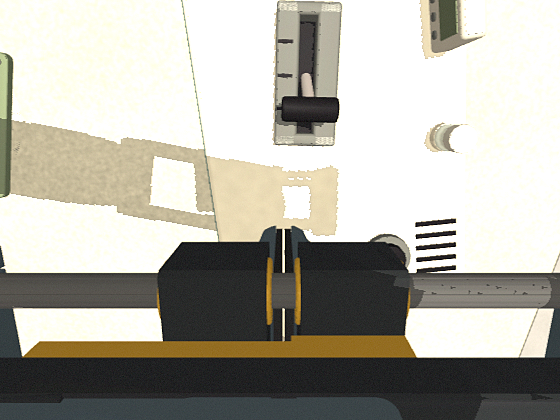

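```bash
cat >> h.py <<'E'
def wz(f,u,v,z=None):
    a=np.load(f); P=camera_params("wrist"); F=210/np.tan(np.radians(P["fovy"]/2)); H=P["hand_eye"]
    r=np.array([(u-P["cx"])/F,(v-P["cy"])/F,1]); o=a["p"]+a["R"]@H[:3,3]; d=a["R"]@H[:3,:3]@r
    if z is None: return o+d*np.median(a["d"][int(v)-1:int(v)+2,int(u)-1:int(u)+2])
    return o+d*(z-o[2])/d[2]
E
python3 - <<'E'
from h import *
np.set_printoptions(precision=4,suppress=True)
f="pics/w1.npz"
for u,v in [(275,3),(341,3),(335,145),(276,145)]: print("gate",wz(f,u,v,.18))
for u,v in [(283,109),(338,110),(310,109)]: print("grip",wz(f,u,v,.24))
print(wz(f,310,105),wz(f,360,60),wz(f,245,200)); print("vial",wz(f,460,137,.2));
E
```

```text
gate [0.459  0.1884 0.18  ]
gate [0.5175 0.1999 0.18  ]
gate [0.5407 0.0753 0.18  ]
gate [0.4838 0.0641 0.18  ]
grip [0.4844 0.0976 0.24  ]
grip [0.5281 0.1054 0.24  ]
grip [0.5058 0.1018 0.24  ]
[0.5045 0.1043 0.2502] [0.5506 0.1615 0.1504] [ 0.4613 -0.0034  0.15  ]
vial [0.6496 0.1056 0.2   ]
```

```bash
cat >> h.py <<'E'
def go(t):
    s,p,R=st(); print(s["clock"],p,"yaw",yaw(R),"z",R[:,2],"F",s["force"],"delta",R.T@(np.array(t)-p))
E
python3 - <<'E'
from h import *
np.set_printoptions(precision=4,suppress=True)
go([.513,.056,.234])
E
```

```text
2.2 [0.4993 0.0239 0.381 ] yaw 11.08396658489494 z [-0.0034  0.0064 -1.    ] F [-0.1357 -0.037  -0.8028] delta [ 0.0199 -0.0278  0.1471]
```

Request:
apply_moves(
  delta_pos=[
    [0.02,-0.028,0],
    [0,0,0.05],
    [0,0,0.05],
    [0,0,0.035],
    [0,0,0.01],
    [0,0,0],
  ],
  angular=[
    [0,0,0.02],
    [0,0,0],
    [0,0,0],
    [0,0,0],
    [0,0,0],
    [0,0,0],
  ],
  jaw=[0,0,0,0,0,0],
)

```text
clock: 2.95
position: [0.5128, 0.0493, 0.2348]
ee_rot: [0.997, 0.082, 0.001, -0.002]
force: [-1.1, 0.3, 0.3]
gripper_width: 0.0005
```

Run:
```python
from h import *
np.set_printoptions(precision=4,suppress=True)
go([.513,.056,.234])
im,d=camera("scene"); cv2.imwrite("pics/s2.png",cv2.resize(np.clip(im[100:300,170:400]*1.5,0,255).astype('uint8'),(690,600)))
```

```text
2.95 [0.5128 0.0493 0.2348] yaw 9.407338932570793 z [ 0.0015  0.0032 -1.    ] F [-1.1126  0.2553  0.3124] delta [ 0.0013 -0.0065  0.0008]
```

View pics/s2.png

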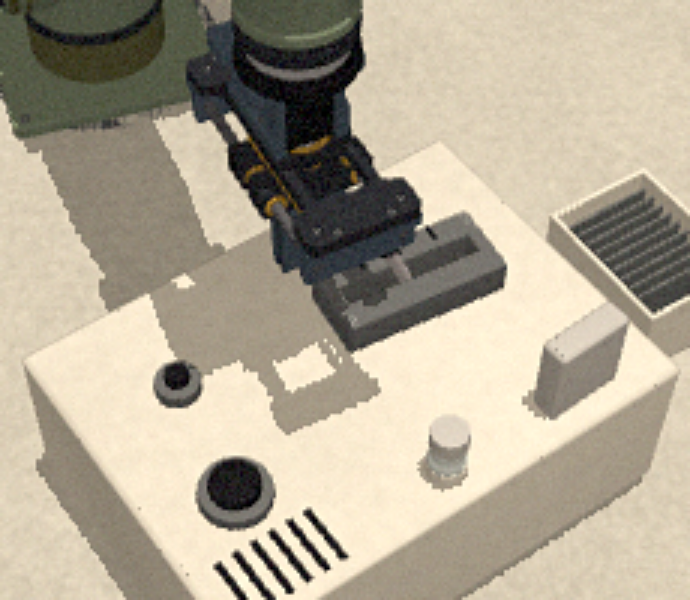

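Request:
apply_moves(
  delta_pos=[
    [0,-0.012,0],
    [0,-0.012,0],
    [0,-0.01,0],
    [0,-0.01,0],
    [0,-0.01,0],
  ],
  angular=[
    [0,0,0],
    [0,0,0],
    [0,0,0],
    [0,0,0],
    [0,0,0],
  ],
  jaw=[0,0,0,0,0],
)

```text
clock: 3.62
position: [0.507, 0.1038, 0.2417]
ee_rot: [0.997, 0.082, 0.008, 0.001]
force: [-0.3, -0.2, -0.7]
gripper_width: 0.0005
```

Run:
```python
from h import *
np.set_printoptions(precision=4,suppress=True)
go([.5,.132,.234])
im,d=camera("scene"); cv2.imwrite("pics/s3.png",cv2.resize(np.clip(im[100:300,170:400]*1.5,0,255).astype('uint8'),(690,600)))
im,d=camera("wrist"); cv2.imwrite("pics/w3.png",np.clip(im*1.5,0,255).astype('uint8'))
```

```text
3.625 [0.507  0.1038 0.2417] yaw 9.459246658015145 z [ 0.0155 -0.0016 -0.9999] F [-0.2816 -0.2071 -0.6604] delta [-0.0024 -0.029   0.0076]
```

View pics/s3.png

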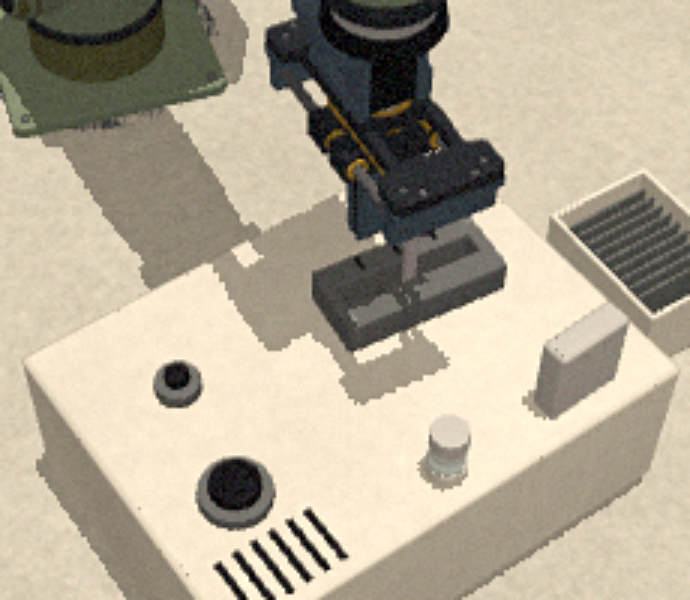

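View pics/w3.png

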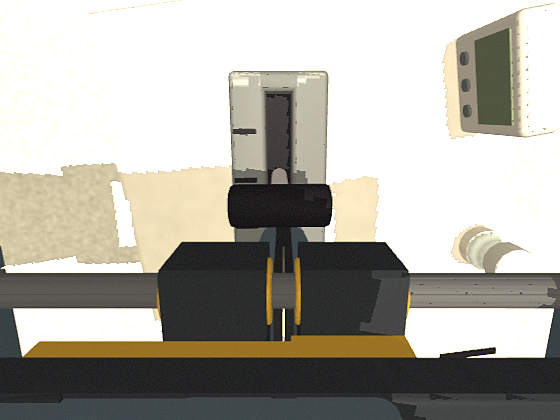

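Request:
apply_moves(
  delta_pos=[
    [0,-0.005,0.006],
    [0,-0.01,0.002],
    [0,-0.01,0.002],
    [0,-0.01,0.002],
  ],
  angular=[
    [0,-0.015,0],
    [0,0,0],
    [0,0,0],
    [0,0,0],
  ],
  jaw=[0,0,0,0],
)

```text
clock: 4.22
position: [0.5011, 0.1397, 0.2282]
ee_rot: [0.997, 0.083, -0.001, 0.003]
force: [1.2, -8.8, 5.9]
gripper_width: 0.0007
```

Request:
apply_moves(
  delta_pos=[
    [0,-0.006,0],
    [0,-0.006,0],
  ],
  angular=[
    [0,0,0],
    [0,0,0],
  ],
  jaw=[0,0],
)

```text
clock: 4.47
position: [0.5012, 0.1396, 0.2288]
ee_rot: [0.996, 0.085, 0.001, 0.018]
force: [3.7, -20.5, 4.2]
gripper_width: 0.0004
```

Run:
```python
from h import *
np.set_printoptions(precision=4,suppress=True)
go([.5,.132,.234])
im,d=camera("scene"); cv2.imwrite("pics/s4.png",cv2.resize(np.clip(im[100:300,170:400]*1.5,0,255).astype('uint8'),(690,600)))
s,p,R=st();im,d=camera("wrist"); np.savez("pics/w4.npz",p=p,R=R,d=d);cv2.imwrite("pics/w4.png",np.clip(im*1.5,0,255).astype('uint8'))
```

```text
4.475 [0.5012 0.1396 0.2288] yaw 9.751897931638563 z [ 0.0046 -0.0367 -0.9993] F [  3.6893 -20.5443   4.1672] delta [-0.0024  0.0074 -0.0049]
```

View pics/s4.png

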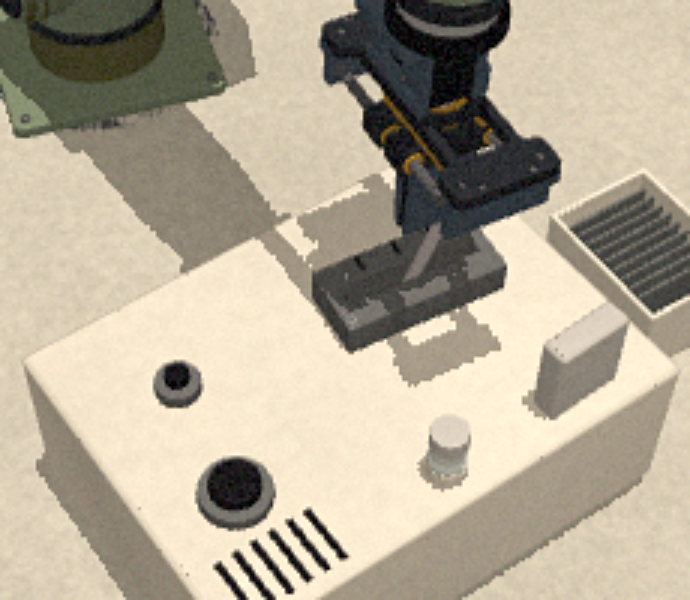

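View pics/w4.png

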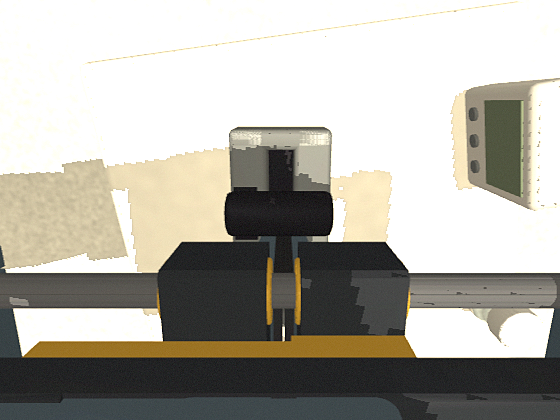

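Request:
apply_moves(
  delta_pos=[
    [0,0.015,0],
    [0,0.02,0],
    [0,0,-0.05],
    [0,0,-0.05],
    [0,0,-0.05],
    [0,0,0],
  ],
  angular=[
    [0.03,0,0],
    [0,0,0],
    [0,0,0],
    [0,0,0],
    [0,0,0],
    [0,0,0],
  ],
  jaw=[0,0,0,0,0,0],
)

```text
clock: 5.32
position: [0.5058, 0.1092, 0.3807]
ee_rot: [0.996, 0.085, -0.004, 0.0]
force: [-0.7, -0.2, -0.3]
gripper_width: 0.0004
```

Run:
```python
from h import *
np.set_printoptions(precision=4,suppress=True)
go([.62,.06,.38])
s,p,R=st();im,d=camera("wrist"); np.savez("pics/w5.npz",p=p,R=R,d=d);cv2.imwrite("pics/w5.png",np.clip(im*1.5,0,255).astype('uint8'))
```

```text
5.325 [0.5058 0.1092 0.3807] yaw 9.803795071958234 z [-0.0075 -0.0009 -1.    ] F [-0.6547 -0.1629 -0.3183] delta [ 0.1041  0.068  -0.0001]
```

View pics/w5.png

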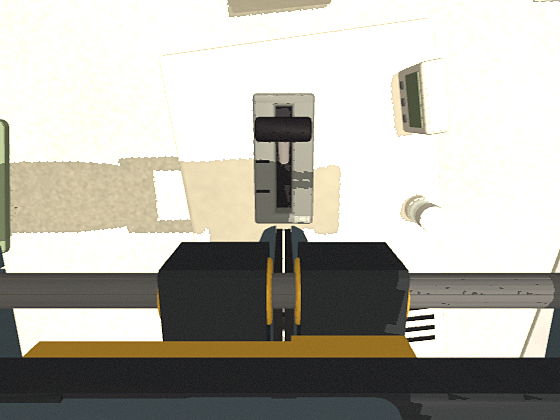

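Run:
```python
from h import *
np.set_printoptions(precision=4,suppress=True)
print(wz("pics/w5.npz",283,129,.24))
go([.64,-.12,.36])
```

```text
[0.4944 0.1657 0.24  ]
5.375 [0.5049 0.109  0.3782] yaw 9.810733467767218 z [-0.0123 -0.002  -0.9999] F [-0.4647 -0.1936 -0.825 ] delta [0.0943 0.2487 0.017 ]
```

Grip is at (0.494, 0.166), which is the predicted fully-open place. Next I'll view the fan from closer.

Request:
apply_moves(
  delta_pos=[
    [0.02,0.05,0],
    [0.02,0.05,0],
    [0.02,0.05,0],
    [0.02,0.05,0],
    [0.015,0.045,0.015],
    [0,0,0],
    [0,0,0],
  ],
  angular=[
    [0,0.01,0],
    [0,0,0],
    [0,0,0],
    [0,0,0],
    [0,0,0],
    [0,0,0],
    [0,0,0],
  ],
  jaw=[0,0,0,0,0,0,0],
)

```text
clock: 6.25
position: [0.6414, -0.1158, 0.3454]
ee_rot: [0.996, 0.089, -0.013, -0.006]
force: [-0.4, 0.4, 0.6]
gripper_width: 0.0006
```

Run:
```python
from h import *
np.set_printoptions(precision=4,suppress=True)
go([.628,-.032,.2])
s,p,R=st();im,d=camera("wrist"); np.savez("pics/w6.npz",p=p,R=R,d=d);cv2.imwrite("pics/w6.png",np.clip(im*1.3,0,255).astype('uint8'))
```

```text
6.25 [ 0.6414 -0.1158  0.3454] yaw 10.196050707824174 z [-0.0261  0.0097 -0.9996] F [-0.4287  0.4229  0.5739] delta [ 0.0051 -0.0828  0.1465]
```

View pics/w6.png

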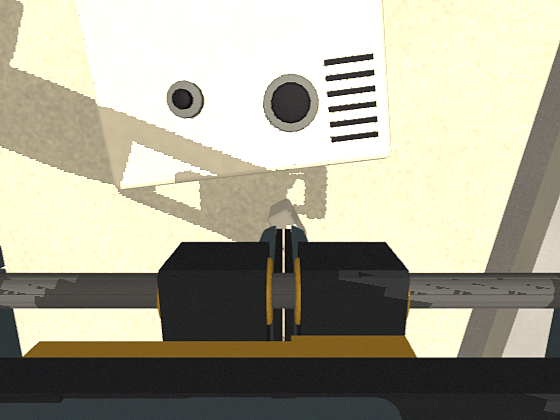

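Run:
```python
from h import *
np.set_printoptions(precision=4,suppress=True)
f=wz("pics/w6.npz",290.5,102,.172); print(f, wz("pics/w6.npz",182,98,.172))
R0=Ro.from_euler('z',10,degrees=True).as_matrix()@np.diag([1,-1,-1])
s,p,R=st(); print(Ro.from_matrix(R.T@R0).as_rotvec()); go([f[0],f[1],.22])
```

```text
[ 0.6287 -0.0345  0.172 ] [ 0.5327 -0.0481  0.172 ]
[-0.0138  0.0247  0.0036]
6.3 [ 0.6413 -0.1158  0.3451] yaw 10.21589619304821 z [-0.0267  0.0092 -0.9996] F [ 0.7159  0.1668 -0.624 ] delta [ 0.0051 -0.0805  0.1261]
```

Request:
apply_moves(
  delta_pos=[
    [0,-0.04,0],
    [0,-0.04,0],
    [0,0,0.04],
    [0,0,0.04],
    [0,0,0.03],
    [0,0,0],
  ],
  angular=[
    [-0.014,0.025,0],
    [0,0,0],
    [0,0,0],
    [0,0,0],
    [0,0,0],
    [0,0,0],
  ],
  jaw=[0,0,0,0,0,0],
)

```text
clock: 7.05
position: [0.6235, -0.0249, 0.2368]
ee_rot: [0.996, 0.094, 0.004, -0.001]
force: [0.1, -0.5, -0.5]
gripper_width: 0.0005
```

Run:
```python
from h import *
np.set_printoptions(precision=4,suppress=True)
go([.628,-.034,.19])
```

```text
7.05 [ 0.6235 -0.0249  0.2368] yaw 10.810368116698983 z [ 0.0071  0.0026 -1.    ] F [ 0.1491 -0.5423 -0.4726] delta [0.0024 0.0099 0.0468]
```

Request:
apply_moves(
  delta_pos=[
    [0.002,0.01,0.025],
    [0,0,0.02],
    [0,0,0],
  ],
  angular=[
    [0,0,0],
    [0,0,0],
    [0,0,0],
  ],
  jaw=[0,0,0],
)

```text
clock: 7.42
position: [0.6296, -0.0318, 0.1974]
ee_rot: [0.995, 0.096, 0.009, -0.001]
force: [-1.1, -0.3, 1.2]
gripper_width: 0.0006
```

Run:
```python
from h import *
np.set_printoptions(precision=4,suppress=True)
go([.628,-.034,.166])
im,d=camera("scene"); cv2.imwrite("pics/s7.png",cv2.resize(np.clip(im[130:330,170:400]*1.5,0,255).astype('uint8'),(690,600)))
```

```text
7.425 [ 0.6296 -0.0318  0.1974] yaw 11.00116910022381 z [ 0.017   0.0026 -0.9999] F [-1.122  -0.2714  1.1513] delta [-0.0026  0.0018  0.0314]
```

View pics/s7.png

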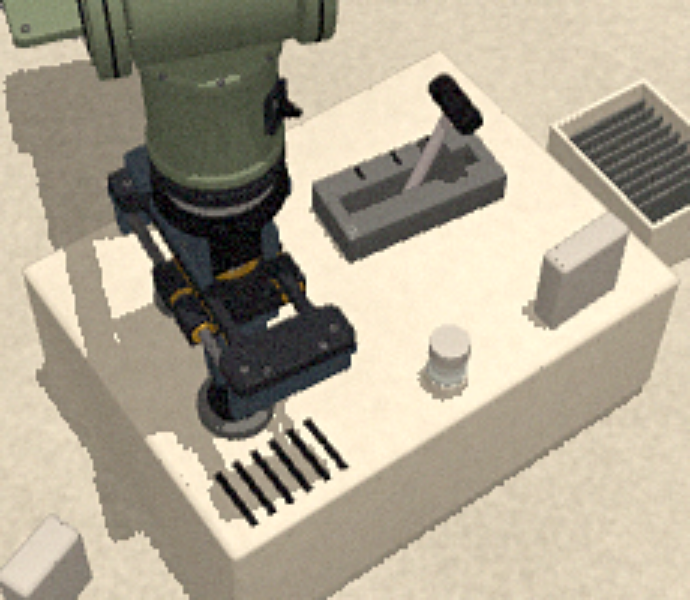

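Request:
apply_moves(
  delta_pos=[
    [-0.002,0.001,0.015],
    [0,0,0.008],
    [0,0,0.005],
  ],
  angular=[
    [0,-0.015,0],
    [0,0,0],
    [0,0,0],
  ],
  jaw=[0,0,0],
)

```text
clock: 7.85
position: [0.6306, -0.0329, 0.1726]
ee_rot: [0.995, 0.096, 0.005, 0.001]
force: [0.0, 0.9, -0.1]
gripper_width: 0.0003
```

Request:
apply_moves(
  delta_pos=[
    [0,0,0.005],
    [0,0,0.005],
    [0,0,0.005],
  ],
  angular=[
    [0,0,0],
    [0,0,0],
    [0,0,0],
  ],
  jaw=[0,0,0],
)

```text
clock: 8.22
position: [0.6307, -0.0329, 0.1659]
ee_rot: [0.995, 0.096, 0.007, 0.001]
force: [-10.0, 0.5, 28.3]
gripper_width: 0.0005
```

Request:
apply_moves(
  delta_pos=[
    [0,0,-0.01],
    [0,0,-0.03],
    [0,0,-0.05],
    [0,0,-0.05],
    [0,0.04,-0.04],
    [0,0.04,0],
    [0,0,0],
    [0,0,0],
  ],
  angular=[
    [0,0,0],
    [0,0,0],
    [0,0,0],
    [0,0,0],
    [0,0,0],
    [0,0,0],
    [0,0,0],
    [0,0,0],
  ],
  jaw=[0,0,0,0,0,0,0,0],
)

```text
clock: 9.22
position: [0.6441, -0.1125, 0.3522]
ee_rot: [0.995, 0.097, 0.009, 0.002]
force: [0.5, 1.5, -0.0]
gripper_width: 0.0002
```

Run:
```python
from h import *
np.set_printoptions(precision=4,suppress=True)
go([.628,-.034,.166])
s,p,R=st();im,d=camera("wrist"); np.savez("pics/w8.npz",p=p,R=R,d=d);cv2.imwrite("pics/w8.png",np.clip(im*1.3,0,255).astype('uint8'))
im,d=camera("scene"); cv2.imwrite("pics/s8.png",cv2.resize(np.clip(im[130:350,170:430]*1.5,0,255).astype('uint8'),(702,594)))
```

```text
9.225 [ 0.6441 -0.1125  0.3522] yaw 11.099106092219326 z [ 0.0176 -0.0014 -0.9998] F [ 0.4545  1.467  -0.0386] delta [-0.0038 -0.081   0.1858]
```

View pics/w8.png

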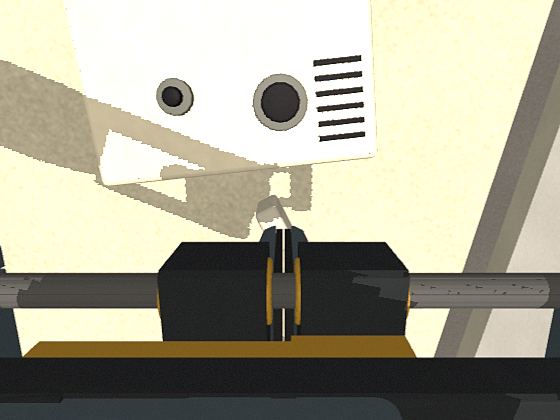

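View pics/s8.png

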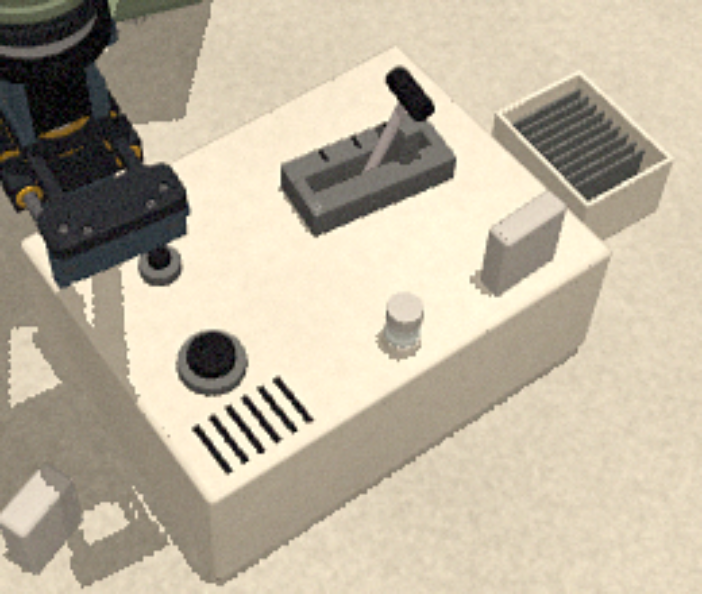

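The lever is fully open and the fan button is back up. The logger, jar, carton and timer look unmoved, and the arm is clear.

Run:
```python
from h import *
np.set_printoptions(precision=4,suppress=True)
print("cap",wz("pics/w8.npz",280,102)[2],"lamp",wz("pics/w8.npz",172,97)[2])
print(sign_off())
```

```text
cap 0.17253790760131826 lamp 0.17190929680431194
the job is handed in; nothing more can be done
None
```

I flushed the incubator as asked and handed the job in at about 9.3 s on the robot's clock. The fingers stayed shut from the first move on, and nothing was gripped.

- **Vent lever:** I pushed it through the half-open click to the hard stop, where the side force built to about 20 N. After backing off, the wrist camera put the grip at (0.494, 0.166), the place expected for fully open. The final scene view still shows it there.
- **Fan button:** I pressed it to z = 0.166 m, right down, with about 28 N of upward force at the wrist. It came back up: the cap's top read 0.1725 m afterwards, against 0.172 m expected.
- **Left alone:** The lamp button's top read 0.172 m, so it is still up. The logger, jar, carton and timer look unmoved in the last picture; I did not measure their positions again. At hand-in the arm was clear of everything.

**Check that disagreed:** the scene and top cameras differed by up to about 11 mm in x, so I took the final positions from the wrist camera.

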